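Lay the coffee tray

TASK

Lay the coffee tray: stand the yellow, the blue and the green espresso cup each upright in the middle of the saucer of its own colour, and stand the cinnamon jar (red-brown sticker on its lid) in the middle of the slate coaster. Set each one down, do not drop it, and do not push the saucers or the coaster about on the tray. The plain white cup and the jar of green herbs do not belong on the tray: leave them where they stand.

Things in the scene. Friction and masses are not known exactly. Their poses are not given: they have to be found in the camera images.
- yellow_cup: espresso cup, white, yellow inside, yellow handle and yellow stripe under the rim; 62 mm across (foot 46), 60 high, wall 4, about 160 g. The handle reaches 52 mm from the axis at mid height. Origin: centre of the underside; z up, handle along its +y, bare sides along its x. Loose, upright on the counter (z = 0), turned any way.
- blue_cup: espresso cup, white, blue inside, blue handle and blue stripe under the rim; 62 mm across (foot 46), 60 high, wall 4, about 160 g. The handle reaches 52 mm from the axis at mid height. Origin: centre of the underside; z up, handle along its +y, bare sides along its x. Loose, upright on the counter (z = 0), turned any way.
- green_cup: espresso cup, white, green inside, green handle and green stripe under the rim; 62 mm across (foot 46), 60 high, wall 4, about 160 g. The handle reaches 52 mm from the axis at mid height. Origin: centre of the underside; z up, handle along its +y, bare sides along its x. Loose, upright on the counter (z = 0), turned any way.
- white_cup: look-alike: espresso cup of the same shape, white all over, no saucer of its own; 62 mm across (foot 46), 60 high, wall 4, about 160 g. The handle reaches 52 mm from the axis at mid height. Origin: centre of the underside; z up, handle along its +y, bare sides along its x. Loose, upright on the counter (z = 0), turned any way.
- yellow_saucer: white saucer with a broad yellow ring and a yellow dot in the middle; 112 mm across, 14 high, loose on the bamboo tray (see coaster). Its middle is flat, 70 mm across, 6 mm above the underside: there the cup stands; around it the dish slopes up. Origin: centre of the underside; z up.
- blue_saucer: white saucer with a broad blue ring and a blue dot in the middle; 112 mm across, 14 high, loose on the bamboo tray (see coaster). Its middle is flat, 70 mm across, 6 mm above the underside: there the cup stands; around it the dish slopes up. Origin: centre of the underside; z up.
- green_saucer: white saucer with a broad green ring and a green dot in the middle; 112 mm across, 14 high, loose on the bamboo tray (see coaster). Its middle is flat, 70 mm across, 6 mm above the underside: there the cup stands; around it the dish slopes up. Origin: centre of the underside; z up.
- cinnamon_jar: spice jar with red-brown cinnamon in it and a round red-brown sticker on its steel lid; 45 mm across, 85 high, about 140 g. Origin: centre of the underside; z up. Loose, upright on the counter (z = 0).
- herb_jar: the look-alike: the same spice jar with olive-green dried herbs in it and an olive-green sticker on its lid; 45 mm across, 85 high, about 140 g. Origin: centre of the underside; z up. Loose, upright on the counter (z = 0).
- coaster: round dark grey slate coaster, 90 mm across, 6 thick, loose on the tray. Origin: centre of the underside; z up. The tray: fixed, square, bamboo, 270 mm a side, floor 8 mm and rim 23 mm above the counter; the three saucers and the coaster lie on it two by two in any order, centres about 120 mm apart; the tray is turned by up to 0.35 rad.
Not all that is in view belongs to the job. Leave any pink look-alike of the cinnamon_jar alone. What is shaped like the green_cup but pink is not meant.

How it is judged:
By the outcome, as a careful person would: the job done as asked, in the order asked, and still so for the second after the job is handed in, with the robot touching nothing.
It also fails if it takes over 109 s, if anything falls off the work surface, if the arm or the gripper's body presses on something with over 40 N, if the wrist force passes 120 N, or if a joint passes its speed limit or range.

ROBOT

A 6-joint arm with a two-finger parallel gripper is mounted at the origin on the work surface. World frame = base frame: x ahead of the robot, y to its left, z up, the work surface at z = 0. Lengths are in mm, angles in rad, forces in N, time in s.
With the tool pointing down it reaches from about 350 to 775 mm from the base axis. Payload 7.3 kg.
Tool frame: the origin (TCP) lies at the very end of the fingers, on their centre line; the grasp point (between the pads) lies 19 mm behind it (arm.grasp_offset is the distance from the TCP to the grasp point, in mm); z points along the fingers, y is the line along which they close (so a half turn about z gives the same grasp; the last joint's range is limited). The gripper opens to 92 mm and grips with 3 to 60 N. Pads are 19 mm wide; open, the fingers measure 130 mm over their backs; the gripper's body (75 mm by 190 mm) begins 47 mm behind the grasp point.
Start: joints at [1.061, 0.342, 1.524, -0, 1.275, -0.146], TCP at [186.796, 490.665, 226.741] pointing down, gripper open.
Joint ranges: [-2.53, 2.53], [-0.77, 2.02], [0.04, 2.7], [-1, 4.14], [0.28, 2.66], [-3.11, 3.11]. Speed limits (rad/s): [2.57, 2.57, 3.14, 3.14, 3.14, 3.14].

INTERFACE

Orientations are given as a 3x3 rotation matrix whose columns are the frame's x, y, z axes.
In Python, from station import arm gives the robot as it stands.
- The arm moves only by the shell command python3 -m inch 'ROWS' [FORCE]. ROWS is a JSON object of lists of equal length, an entry for each row: "xyz": the shift along the tool's x, y, z in units of 25 mm (1.0 is 25 mm), a list of three; "yaw": the turn about the tool's z in units of 6 degrees (1.0 is 6 degrees); "hand": the closure, from -1 (fully open) to 1 (shut), so that 0 is half open. A call has 1 to 12 rows; each row is the pose to reach, as a shift and turn from the pose commanded when the call began, along the tool's axes at that moment; what a row does not reach only later rows make up. A row lasts 1/10 s, in which the tool goes at most 50 mm and 8.59 degrees, less where a joint would pass 70% of its speed; a pose out of reach is approached as far as the arm can. A call with a gripper value outside its range is refused whole. The fingers move at their own pace and stop on an object; FORCE is the grip in N (left out, the last holds). Time passes only in rows, so rows that repeat a pose let the fingers close. It gives the time, the measured TCP pose, the force and the opening at its end, in the units of the state.
- arm.observe(): the state, without advancing time (a new reading comes with each control period).
- arm.get_image(name): name is "side" or "top" or "wrist"; returns (picture, depth): 400x640x3 uint8, red, green, blue; 400x640 float32, mm along the optical axis (not along the pixel's ray), 0 where there is no reading.
- arm.camera_model(name): a dict with "K" (3x3 intrinsics, pixels), "pose" (4x4, takes a point from camera to world coordinates); the wrist camera has in their place "hand_eye" (4x4, takes a point from camera to tool coordinates, whose origin is the TCP and whose axes are the flange's). Camera axes: x right, y up, looking along -z (the intrinsics and any distortion apply to the point x, -y, -z); pixel columns grow to the right and rows downward; lengths in mm; the calibration is good to about 2 mm. A picture is of the moment at which its call begins: read the wrist's pose just before it. camera_model takes no time and is no camera call.
- arm.job_done(): hands the job in, once; it reports no verdict.
Trained networks look in the newest picture that a camera, given by its name, has taken for a name from the list of things; names that differ only in an ending like _2 or _b are one class to them, and where a whole thing is asked for, a point or a joint stands for the part that bears it (a point fixed in the world has none). Each returns a list of dicts, best first, with "score" (0 to 1); they miss things now and then, are a little off and sometimes report something else, mostly with a low value. They report only what shows in the picture. A call takes as long as a camera call. They do not tell look-alikes from the thing itself.
- arm.outline_of(target, camera): "region" (400x640 bool, what is visible of it) and "extent" ([left, top, right, bottom] in pixels, round what is visible of it).
- arm.pinpoint(target, camera): "position" ([column, row] in pixels: a listed point, or the origin of a listed thing).
The state is a dict: "time": time; "joint_pos": joint angles; "qd": joint speeds; "joint_torque": joint torques, N m; "ee_pos": TCP position; "tool_rot": TCP orientation; "force": force on the tool from outside, world axes, zero at the start; "wrist_torque": the same for the moment, N m; "grip_width": opening from 0.0 (shut) to 1.0 (fully open).
Only numpy, scipy, OpenCV 4.12 (cv2) and the standard library are available. Lean on these libraries where they do the work, as an engineer would, in place of code of your own. Each camera call takes 0.05 s, during which the arm holds its last target. There are 200 camera calls.

## Working session

There is one attempt and no reset: what is moved stays moved. The work goes in short steps, Python scripts to look and compute and a shell command to move; the robot and the scene stay as the last step left them, time stands still between calls to the robot, and variables do not carry over. Pictures are saved under pics/ and viewed, on a budget of 14 in all, crops included, one or two more only if the job needs it, and the job is handed in when it is done.

```bash
mkdir -p pics; ls; python3 - <<'E'
from station import arm
import cv2,numpy as np
s=arm.observe();print(s['time'],s['ee_pos'],s['tool_rot'],s['force'],s['grip_width'],arm.grasp_offset)
for n in ['top','side']:
    im,d=arm.get_image(n);cv2.imwrite(f'pics/{n}0.png',im[:,:,::-1]);np.savez(f'pics/{n}0.npz',im=im,d=d)
    m=arm.camera_model(n);print({k:(np.round(v,3).tolist() if not isinstance(v,str) else v) for k,v in m.items()})
print(arm.camera_model('wrist'))
E
```

```text
pics
0.0 [186.59002676 490.27946862 226.01511292] [[-9.34543465e-01  3.55848196e-01 -7.57946439e-04]
 [ 3.55848939e-01  9.34542454e-01 -1.39105816e-03]
 [ 2.13327588e-04 -1.56971875e-03 -9.99998745e-01]] [-0.12009807 -0.16697699  0.05432704] 0.9998346326361774 18.8
{'K': [[370.033, 0.0, 315.169], [0.0, 370.033, 201.818], [0.0, 0.0, 1.0]], 'pose': [[-0.011, 0.976, -0.216, 284.343], [-1.0, -0.01, 0.006, -30.226], [0.004, 0.216, 0.976, 1011.49], [0.0, 0.0, 0.0, 1.0]]}
{'K': [[381.465, 0.0, 323.957], [0.0, 381.465, 201.288], [0.0, 0.0, 1.0]], 'pose': [[0.966, 0.206, -0.159, 346.613], [-0.26, 0.738, -0.623, -753.653], [-0.011, 0.643, 0.766, 925.429], [0.0, 0.0, 0.0, 1.0]]}
{'K': array([[337.27812638,   0.        , 323.79722134],
       [  0.        , 337.27812638, 199.56765196],
       [  0.        ,   0.        ,   1.        ]]), 'hand_eye': array([[ 2.13726082e-04,  9.65749607e-01,  2.59475725e-01,
         6.97039237e+01],
       [ 9.99999880e-01, -9.18257210e-05, -4.81915611e-04,
         5.59026829e-01],
       [-4.41583266e-04,  2.59475797e-01, -9.65749510e-01,
        -1.57858935e+02],
       [ 0.00000000e+00,  0.00000000e+00,  0.00000000e+00,
         1.00000000e+00]])}
```

View pics/top0.png

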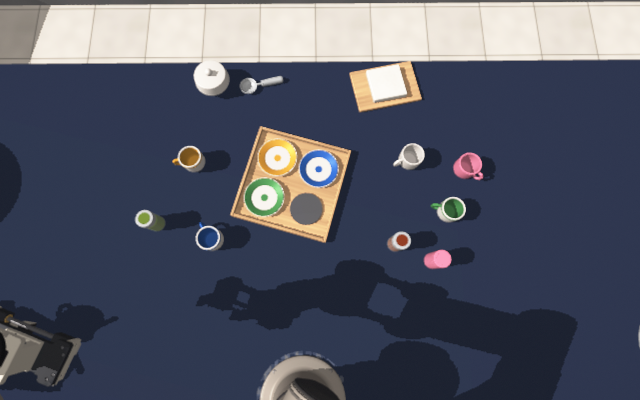

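View pics/side0.png

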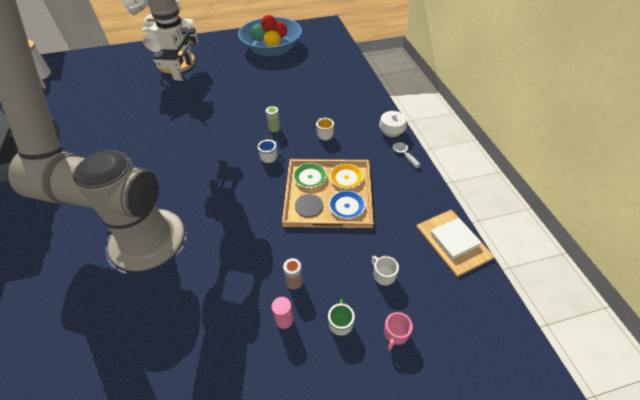

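The top view shows:
- **Cups:** yellow (190,159), blue (209,238), green (452,210). The white (411,157) and pink (468,167) cups stay where they are.
- **Jars:** cinnamon (400,241). The pink (437,260) and herb (150,220) jars stay.
- **Saucers:** yellow (278,158), blue (319,169), green (264,197). The coaster is at (307,208).

Next I'll measure positions.

```bash
cat > h.py <<'E'
from station import arm
import numpy as np,cv2
def cloud(n,d,pose=None):
    m=arm.camera_model(n);K=m['K'];P=m['pose'] if 'pose' in m else pose@m['hand_eye']
    v,u=np.mgrid[0:400,0:640]
    c=np.stack([(u-K[0,2])/K[0,0]*d,-(v-K[1,2])/K[1,1]*d,-d,np.ones_like(d)],-1)
    W=(c@P.T)[...,:3];W[d==0]=np.nan
    return W
def tool():
    s=arm.observe();T=np.eye(4);T[:3,:3]=s['tool_rot'];T[:3,3]=s['ee_pos'];return s,T
def go(x,y,z,closing=None,s=None):
    """shift in tool units to world xyz; closing = world angle of closing line (deg)"""
    s=s or arm.observe();R=np.array(s['tool_rot'])
    d=R.T@(np.array([x,y,z])-s['ee_pos'])/25
    out='xyz %s'%np.round(d,2).tolist()
    if closing is not None:
        cur=np.degrees(np.arctan2(R[1,1],R[0,1]));e=(closing-cur+90)%180-90
        out+=' yaw %.2f (cur %.1f, q6 %.2f)'%(-e/6,cur,s['joint_pos'][5])
    print(out)
E
python3 - <<'E'
from h import *
for n in ['top','side']:
    f=np.load(f'pics/{n}0.npz');W=cloud(n,f['d'].astype(float));im=f['im'];hsv=cv2.cvtColor(im,cv2.COLOR_RGB2HSV)
    px=dict(top=dict(yc=(190,159),bc=(209,238),gc=(452,210),cj=(400,241),wc=(411,157),pk=(468,167),pj=(437,260),hj=(148,219)),
            side=dict(yc=(325,128),bc=(267,151),gc=(341,319),cj=(293,272)))[n]
    for k,(u,v) in px.items():
        h=85 if k[1]=='j' else 60
        w=np.zeros((400,640),bool);w[v-30:v+30,u-30:u+30]=1
        c0=np.nanmedian(W[v-4:v+5,u-4:u+5,:2].reshape(-1,2),axis=0)
        q=W[w&(abs(W[...,2]-h)<6)];q=q[np.hypot(*(q[:,:2]-c0).T)<50]
        if len(q)<5: print(n,k,'few',len(q),np.nanmax(W[w][:,2]));continue
        (cx,cy),r=cv2.minEnclosingCircle(q[:,:2].astype(np.float32))
        # handle: points outside radius
        a=W[w&(W[...,2]>14)&(W[...,2]<55)];rr=a[:,:2]-[cx,cy];dd=np.hypot(*rr.T);hm=rr[(dd>37)&(dd<56)]
        print(n,k,len(q),np.round([cx,cy,r,q[:,2].max()],1),'handle',len(hm),np.degrees(np.arctan2(*hm.mean(0)[::-1])).round(1) if len(hm) else '')
    px=dict(top=dict(ys=(278,158),bs=(319,169),gs=(264,197),co=(307,208)),side=dict(ys=(346,177),bs=(347,206),gs=(310,177),co=(309,206)))[n]
    for k,(u,v) in px.items():
        w=np.zeros((400,640),bool);w[v-24:v+24,u-24:u+24]=1
        c0=np.nanmedian(W[v-1:v+2,u-1:u+2].reshape(-1,3),axis=0)
        dist=np.hypot(*(W[...,:2]-c0[:2]).transpose(2,0,1))
        if k=='co': m=w&(dist<58)&(hsv[...,2]<90)&(W[...,2]<20)
        else: m=w&(dist<65)&(((hsv[...,1]<50)&(hsv[...,2]>120))|((hsv[...,1]>150)&(dist<52)&((hsv[...,0]>40) if k[0]!='y' else True)))&(W[...,2]<30)
        q=W[m];(cx,cy),r=cv2.minEnclosingCircle(q[:,:2].astype(np.float32))
        print(n,k,np.round(c0,1),'fit',np.round([cx,cy,r],1),np.round(q[:,:2].mean(0),1))
for n,t in [('top',x) for x in ['yellow_cup','blue_cup','green_cup','cinnamon_jar','yellow_saucer','blue_saucer','green_saucer','coaster']]:
    f=np.load('pics/top0.npz');m=arm.camera_model(n);K=m['K'];P=m['pose']
    for r in arm.pinpoint(t,n)[:2]:
        u,v=r['position'];ray=P[:3,:3]@[(u-K[0,2])/K[0,0],-(v-K[1,2])/K[1,1],-1];z=8 if ('sau' in t or t=='coaster') else 0
        print(t,round(r['score'],2),np.round([u,v]),np.round(P[:3,3]+ray*(z-P[2,3])/ray[2],1)[:2])
E
```

```text
top yc 136 [624.8 306.2  34.3  63.7] handle 23 99.9
top bc 155 [410.8 243.1  36.6  64.7] handle 11 32.5
top gc 142 [ 475.4 -400.2   31.2   63.4] handle 34 73.4
top cj 253 [ 390.1 -252.6   22.5   90.4] handle 0 
top wc 122 [ 627.4 -303.    31.3   64.1] handle 30 114.5
top pk 141 [ 598.8 -456.    31.7   63.2] handle 36 -134.1
top pj 257 [ 343.8 -349.2   22.6   89.1] handle 0 
top hj 250 [452.1 397.9  22.9  90.8] handle 0 
top ys [633.3  67.6  14.5] fit [629.3  65.8  61.6] [634.2  71.1]
top bs [599.4 -48.1  14.5] fit [604.3 -46.1  57.8] [600.6 -44.5]
top gs [520.  105.1  14.8] fit [522.6 105.7  57.6] [519.5 105.1]
top co [487.9 -13.6  15.1] fit [451.4 -35.2   0. ] [451.4 -35.2]
side yc 62 [622.5 300.8  32.   65.5] handle 1 105.6
side bc 74 [401.4 238.2  31.3  63.4] handle 24 33.1
side gc 179 [ 471.8 -400.7   31.7   63. ] handle 15 72.8
side cj 225 [ 385.8 -253.3   23.3   89.3] handle 0 
side ys [632.7  67.4  14.4] fit [634.   60.9  57.7] [633.8  70.8]
side bs [598.8 -51.1  14.4] fit [602.3 -48.   60. ] [599.  -45.8]
side gs [519.1 102.5  13.2] fit [506.4 103.1  54.3] [517.3 103.9]
side co [486.  -18.8  14.2] fit [0. 0. 0.] [nan nan]
yellow_cup 0.94 [196. 163.] [625.3 304.4]
blue_cup 0.7 [212. 239.] [407.3 247.7]
green_cup 0.94 [447. 211.] [ 478.5 -403. ]
green_cup 0.65 [460. 170.] [ 597.  -452.7]
cinnamon_jar 0.77 [432. 262.] [ 337.7 -349.1]
cinnamon_jar 0.73 [396. 241.] [ 396.9 -255. ]
yellow_saucer 0.65 [276. 160.] [628.7  73. ]
blue_saucer 0.74 [317. 169.] [601.9 -42. ]
blue_saucer 0.34 [304. 210.] [482.5  -5.1]
green_saucer 0.88 [263. 195.] [526.6 108.1]
green_saucer 0.22 [447. 212.] [ 474.1 -400.6]
coaster 0.63 [305. 209.] [486.7  -8.7]<stdin>:24: RuntimeWarning: Mean of empty slice.
  ret = um.true_divide(
```

```bash
python3 -c "
from h import *
go(560,28,230,10)"
```

```text
xyz [-20.54, -11.98, -0.13] yaw 9.86 (cur 69.2, q6 -0.15)
```

```bash
python3 -m inch '{"xyz":[[-20.5,-12,0],[-20.5,-12,0],[-20.5,-12,0],[-20.5,-12,0],[-20.5,-12,0],[-20.5,-12,0],[-20.5,-12,0],[-20.5,-12,0],[-20.5,-12,0],[-20.5,-12,0],[-20.5,-12,0],[-20.5,-12,0]],"yaw":[9.9,9.9,9.9,9.9,9.9,9.9,9.9,9.9,9.9,9.9,9.9,9.9],"hand":[-1,-1,-1,-1,-1,-1,-1,-1,-1,-1,-1,-1]}' 20; python3 -c "
from h import *
go(560,28,230,10)"
```

```text
time: 1.7
ee_pos: [560.3, 25.6, 226.8]
tool_rot: [[-0.169, 0.986, 0.001], [0.986, 0.169, -0.0], [-0.0, 0.001, -1.0]]
force: [0.3, 0.9, 0.1]
grip_width: 0.997
xyz [0.1, 0.01, -0.13] yaw -0.05 (cur 9.7, q6 -0.26)
```

```bash
cat >> h.py <<'E'
def look(name):
    s,T=tool();im,d=arm.get_image('wrist');cv2.imwrite(f'pics/{name}.png',im[:,:,::-1]);W=cloud('wrist',d.astype(float),T)
    np.savez(f'pics/{name}.npz',im=im,W=W,T=T);return im,W,T
def proj(p,T):
    m=arm.camera_model('wrist');c=np.linalg.inv(T@m['hand_eye'])@[*p,1];K=m['K']
    return K[0,2]+K[0,0]*c[0]/-c[2],K[1,2]+K[1,1]*-c[1]/-c[2]
E
python3 - <<'E'
from h import *
im,W,T=look('w1')
hsv=cv2.cvtColor(im,cv2.COLOR_RGB2HSV)
sat=(hsv[...,1]>140)&(hsv[...,2]>60)
for k,c,(lo,hi) in [('ys',(633,68),(15,28)),('bs',(600,-47),(100,125)),('gs',(521,105),(45,85)),('co',(487,-14),None)]:
    D=np.hypot(W[...,0]-c[0],W[...,1]-c[1])
    if lo is not None and k!='co' and False: pass
    if k=='co': m=(D<56)&(hsv[...,1]<80)&(hsv[...,2]<110)
    else: m=(D<22)&(hsv[...,0]>=lo)&(hsv[...,0]<=hi)&sat
    n,L,st,ce=cv2.connectedComponentsWithStats(m.astype(np.uint8));i=1+st[1:,4].argmax()
    q=W[L==i];q=q[~np.isnan(q[:,0])];(x,y),r=cv2.minEnclosingCircle(q[:,:2].astype(np.float32))
    print(k,st[i],ce[i].round(),np.nanmean(q,0).round(1),'circ',np.round([x,y,r],1))
E
```

```text
ys [390 139  16  16 205] [397. 146.] [634.5  69.7  14.2] circ [634.4  69.7   8.9]
bs [348 245   2   1   2] [348. 245.] [603.7 -53.   14. ] circ [ 6.037e+02 -5.300e+01  6.000e-01]Traceback (most recent call last):
  File "<stdin>", line 10, in <module>
ValueError: attempt to get argmax of an empty sequence
```

View pics/w1.png

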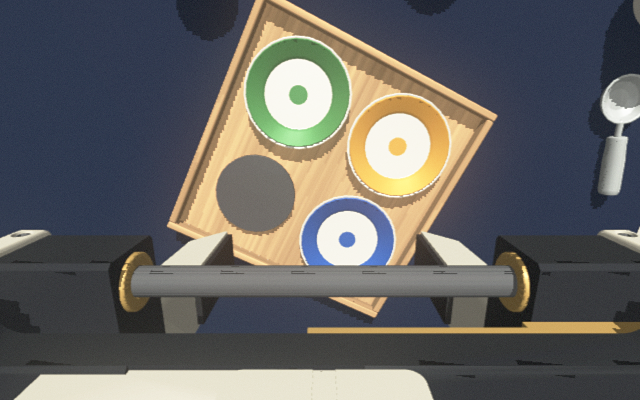

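The wrist view shows the dots at green (298,95), yellow (397,146) and blue (347,240), with the coaster at (256,193). I'll loosen the colour threshold and measure again from this picture.

```bash
python3 - <<'E'
from h import *
f=np.load('pics/w1.npz');im,W=f['im'],f['W'];hsv=cv2.cvtColor(im,cv2.COLOR_RGB2HSV)
for k,(u,v) in dict(gs=(298,95),ys=(397,146),bs=(347,240),co=(256,193)).items():
    w=np.zeros((400,640),bool);R=13 if k!='co' else 46;w[v-R:v+R,u-R:u+R]=1
    m=w&((hsv[...,1]>70) if k!='co' else (hsv[...,1]<60)&(hsv[...,2]<130))
    if k=='co': m=cv2.morphologyEx(m.astype(np.uint8),cv2.MORPH_OPEN,np.ones((5,5)))
    n,L,st,ce=cv2.connectedComponentsWithStats(m.astype(np.uint8));i=1+st[1:,4].argmax()
    q=W[L==i];q=q[~np.isnan(q[:,0])];(x,y),r=cv2.minEnclosingCircle(q[:,:2].astype(np.float32))
    print(k,st[i],np.median(q,0).round(1),'circ',np.round([x,y,r],1))
go(624,304,150,10)
E
```

```text
gs [290  86  17  18 258] [519.6 104.9  14.2] circ [519.5 104.8   9.3]
ys [389 137  18  19 261] [634.2  70.   14.2] circ [634.5  69.7  10. ]
bs [339 232  16  15 191] [600.  -46.2  14.1] circ [600.1 -46.2   9.6]
co [ 217  156   77   75 4631] [487.6  -8.9  13.8] circ [488.3 -11.   45.2]
xyz [10.79, 4.24, 3.02] yaw -0.08 (cur 9.5, q6 -0.26)
```

```bash
python3 -m inch '{"xyz":[[8.4,4.2,2],[8.4,4.2,2],[8.4,4.2,2],[8.4,4.2,2],[8.4,4.2,2],[8.4,4.2,2],[8.4,4.2,2],[8.4,4.2,2]],"yaw":[0,0,0,0,0,0,0,0],"hand":[-1,-1,-1,-1,-1,-1,-1,-1]}'; cat >> h.py <<'E'
def cup(name,c0):
    im,W,T=look(name)
    D=np.hypot(W[...,0]-c0[0],W[...,1]-c0[1])
    q=W[(D<48)&(W[...,2]>56)&(W[...,2]<68)];q=q[:,:2]
    (x,y),r=cv2.minEnclosingCircle(q.astype(np.float32))
    for _ in range(3): # algebraic circle through the outer edge of the rim
        rr=np.hypot(*(q-[x,y]).T);e=q[(rr>26.5)&(rr<36)]
        A=np.c_[2*e,np.ones(len(e))];s=np.linalg.lstsq(A,(e**2).sum(1),rcond=None)[0];x,y=s[:2]
    a=W[(W[...,2]>15)&(W[...,2]<54)];v=a[:,:2]-[x,y];d=np.hypot(*v.T);h=v[(d>38)&(d<56)]
    th=np.degrees(np.arctan2(*h.mean(0)[::-1])) if len(h) else None
    print('cup',round(x,1),round(y,1),'r',round(float(np.sqrt(s[2]+x*x+y*y)),1),'encl',round(r,1),'n',len(e),'handle',len(h),th,'px',np.round(proj([x,y,60],T)))
    return x,y,th
E
python3 - <<'E'
from h import *
x,y,th=cup('w2',(624,304)); go(x,y,130,th+90); go(x,y,24,th+90)
E
```

```text
time: 2.55
ee_pos: [626.8, 251.9, 177.0]
tool_rot: [[-0.169, 0.986, 0.0], [0.986, 0.169, -0.0], [-0.0, 0.0, -1.0]]
force: [-0.6, 0.4, 0.6]
grip_width: 1.0
cup 624.7 303.8 r 28.6 encl 31.0 n 1226 handle 156 98.89498273982358 px [332. 133.]
xyz [2.07, 0.26, 1.89] yaw 0.13 (cur 9.7, q6 0.10)
xyz [2.07, 0.26, 6.13] yaw 0.13 (cur 9.7, q6 0.10)
```

View pics/w2.png

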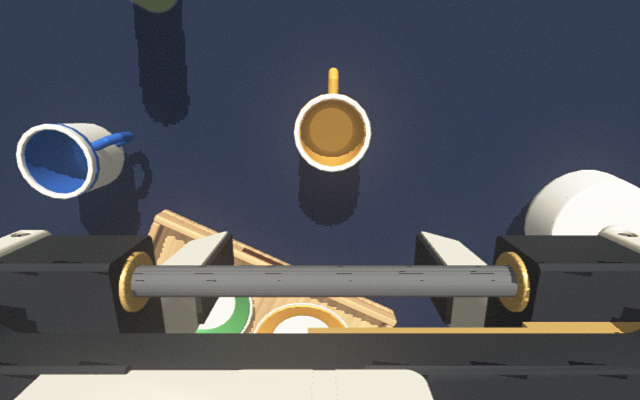

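The yellow cup is at (332,133) with its handle straight up in the picture, which agrees with the measurement. I'll grasp it now.

```bash
python3 -m inch '{"xyz":[[2.07,0.25,0],[2.07,0.25,1.5],[2.07,0.25,3],[2.07,0.25,4.2],[2.07,0.25,5.2],[2.07,0.25,6.1],[2.07,0.25,6.1],[2.07,0.25,6.1],[2.07,0.25,6.1],[2.07,0.25,6.1],[2.07,0.25,6.1],[2.07,0.25,6.1]],"yaw":[0,0,0,0,0,0,0,0,0,0,0,0],"hand":[-1,-1,-1,-1,-1,-1,-1,0.2,1,1,1,1]}' 20
python3 -m inch '{"xyz":[[0,0,0],[0,0,0],[0,0,0],[0,0,-0.4],[0,0,-1.5],[0,0,-3],[0,0,-4],[0,0,-4]],"yaw":[0,0,0,0,0,0,0,0],"hand":[1,1,1,1,1,1,1,1]}' 20
python3 -c "
from h import *
go(634.3,69.8,90,10)"
```

```text
time: 3.8
ee_pos: [624.6, 304.9, 25.3]
tool_rot: [[-0.17, 0.986, 0.001], [0.986, 0.17, 0.0], [0.0, 0.001, -1.0]]
force: [-1.3, 0.1, 3.0]
grip_width: 0.651
time: 4.6
ee_pos: [626.4, 305.7, 129.2]
tool_rot: [[-0.17, 0.985, 0.008], [0.986, 0.17, 0.003], [0.002, 0.008, -1.0]]
force: [0.5, 0.9, -0.5]
grip_width: 0.655
xyz [-9.35, -1.3, 1.54] yaw -0.04 (cur 9.8, q6 0.17)
```

```bash
python3 -m inch '{"xyz":[[-1,-0.1,0],[-2.5,-0.3,0],[-4.2,-0.6,0],[-5.9,-0.9,0],[-7.5,-1.1,0],[-8.7,-1.25,0.3],[-9.3,-1.3,1],[-9.35,-1.3,1.5],[-9.35,-1.3,1.5],[-9.35,-1.3,1.5],[-9.35,-1.3,1.5]],"yaw":[0,0,0,0,0,0,0,0,0,0,0],"hand":[1,1,1,1,1,1,1,1,1,1,1]}'
python3 -c "
from h import *
im,W,T=look('w3')
go(634.3,69.8,39,10)"
```

```text
time: 5.7
ee_pos: [632.2, 70.2, 87.2]
tool_rot: [[-0.171, 0.985, 0.001], [0.985, 0.171, 0.0], [0.0, 0.001, -1.0]]
force: [-0.3, 0.1, -1.1]
grip_width: 0.654
xyz [-0.03, 0.08, 1.94] yaw -0.03 (cur 9.8, q6 -0.18)
```

View pics/w3.png

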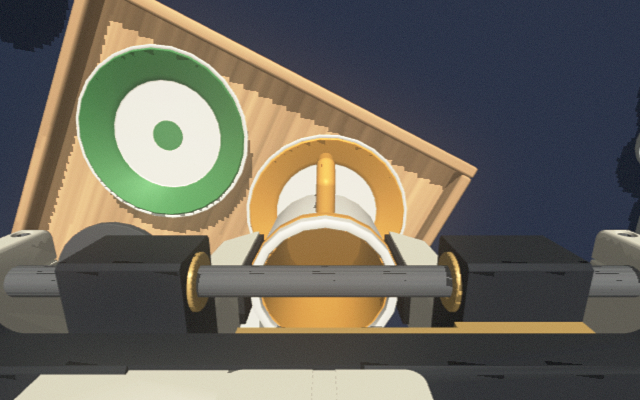

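The yellow cup hangs in the grip (325,280), centred over its saucer (327,210). I'll lower it gently.

```bash
python3 -m inch '{"xyz":[[0,0.05,0.6],[0,0.05,1.2],[0,0.05,1.5],[0,0.05,1.7],[0,0.05,1.8],[0,0.05,1.85],[0,0.05,1.85]],"yaw":[0,0,0,0,0,0,0],"hand":[1,1,1,1,1,1,1]}'
python3 -c "
from h import *
go(634.3,69.8,39,10)"
```

```text
time: 6.45
ee_pos: [633.4, 69.1, 40.8]
tool_rot: [[-0.169, 0.986, 0.001], [0.986, 0.169, 0.0], [-0.0, 0.001, -1.0]]
force: [0.8, 1.1, -1.3]
grip_width: 0.656
xyz [0.02, 0.04, 0.07] yaw -0.04 (cur 9.8, q6 -0.18)
```

```bash
python3 -m inch '{"xyz":[[0,0,0.03],[0,0,0.06],[0,0,0.08],[0,0,0.08],[0,0,0.08]],"yaw":[0,0,0,0,0],"hand":[1,1,1,1,1]}'
```

```text
time: 6.95
ee_pos: [633.4, 69.1, 39.2]
tool_rot: [[-0.169, 0.986, 0.001], [0.986, 0.169, 0.0], [-0.0, 0.001, -1.0]]
force: [-2.1, 0.2, 5.9]
grip_width: 0.653
```

```bash
python3 -m inch '{"xyz":[[0,0,0],[0,0,0],[0,0,0],[0,0,-0.4],[0,0,-1.2],[0,0,-2.8],[0,0,-4.4],[0,0,-5.4],[0,0,-5.4]],"yaw":[0,0,0,0,0,0,0,0,0],"hand":[-0.5,-0.7,-0.75,-0.75,-0.75,-0.75,-1,-1,-1]}'
python3 -c "
from h import *
import math
# hover short of the cup along tool x for either tool heading
for xh in (33,213): print(xh, 404-55*math.cos(math.radians(xh)),241-55*math.sin(math.radians(xh)))
s=arm.observe();R=s['tool_rot'];print('x heading',math.degrees(math.atan2(R[1,0],R[0,0])))
go(358,211,177,123)"
```

```text
time: 7.85
ee_pos: [635.4, 69.1, 179.0]
tool_rot: [[-0.169, 0.985, 0.009], [0.986, 0.169, 0.0], [-0.002, 0.009, -1.0]]
force: [0.7, -0.1, -0.2]
grip_width: 0.996
33 357.8731187630017 211.04485307417352
213 450.1268812369983 270.9551469258265
x heading 99.757283060793
xyz [7.47, -9.97, -0.02] yaw 11.13 (cur 9.8, q6 -0.18)
```

```bash
python3 -m inch '{"xyz":[[7.5,-10,0],[7.5,-10,0],[7.5,-10,0],[7.5,-10,0],[7.5,-10,0],[7.5,-10,0],[7.5,-10,0],[7.5,-10,0],[7.5,-10,0],[7.5,-10,0],[7.5,-10,0],[7.5,-10,0]],"yaw":[11.1,11.1,11.1,11.1,11.1,11.1,11.1,11.1,11.1,11.1,11.1,11.1],"hand":[-1,-1,-1,-1,-1,-1,-1,-1,-1,-1,-1,-1]}'
python3 - <<'E'
from h import *
x,y,th=cup('w4',(406,242)); go(x,y,24,th+90)
E
```

```text
time: 9.05
ee_pos: [355.2, 211.3, 173.3]
tool_rot: [[0.837, 0.547, -0.0], [0.547, -0.837, -0.0], [-0.0, -0.0, -1.0]]
force: [-0.1, -0.5, 1.4]
grip_width: 1.001
cup 404.3 242.4 r 28.6 encl 30.9 n 1286 handle 158 33.06062272867511 px [325. 125.]
xyz [2.33, 0.03, 5.97] yaw 0.02 (cur -56.8, q6 1.34)
```

View pics/w4.png

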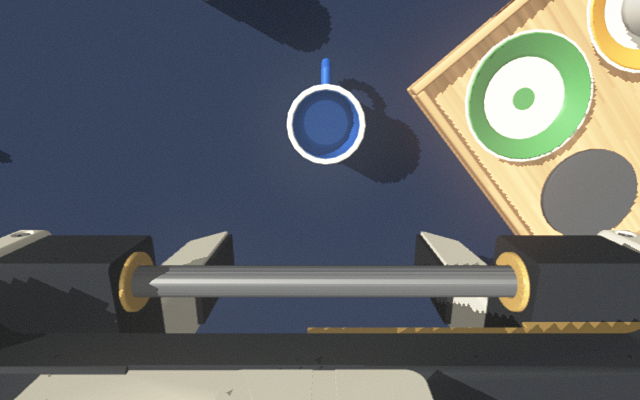

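The blue cup is at (326,124) with its handle up, as measured, and nothing is in the way of the fingers.

```bash
python3 -m inch '{"xyz":[[2.3,0.03,0],[2.3,0.03,1.5],[2.3,0.03,3],[2.3,0.03,4.2],[2.3,0.03,5.2],[2.3,0.03,6],[2.3,0.03,6],[2.3,0.03,6],[2.3,0.03,6],[2.3,0.03,6],[2.3,0.03,6],[2.3,0.03,6]],"yaw":[0,0,0,0,0,0,0,0,0,0,0,0],"hand":[-1,-1,-1,-1,-1,-1,-1,0.2,1,1,1,1]}' 20
python3 -m inch '{"xyz":[[0,0,0],[0,0,0],[0,0,0],[0,0,-0.4],[0,0,-1.5],[0,0,-3],[0,0,-4.5],[0,0,-5.4],[0,0,-5.4]],"yaw":[0,0,0,0,0,0,0,0,0],"hand":[1,1,1,1,1,1,1,1,1]}' 20
python3 -c "
from h import *
go(600,-46.2,160,10);go(600,-46.2,160,100)"
```

```text
time: 10.3
ee_pos: [404.0, 242.5, 24.2]
tool_rot: [[0.837, 0.547, 0.002], [0.547, -0.837, 0.001], [0.002, 0.0, -1.0]]
force: [0.1, -0.5, 3.7]
grip_width: 0.652
time: 11.2
ee_pos: [405.0, 243.0, 161.7]
tool_rot: [[0.837, 0.547, 0.006], [0.547, -0.837, 0.003], [0.007, 0.001, -1.0]]
force: [0.6, 0.1, -2.5]
grip_width: 0.658
xyz [0.2, 13.95, 0.09] yaw -11.14 (cur -56.8, q6 1.37)
xyz [0.2, 13.95, 0.09] yaw 3.86 (cur -56.8, q6 1.37)
```

```bash
python3 -m inch '{"xyz":[[0,1,0],[0,2.5,0],[0.1,4.2,0],[0.1,6,0],[0.1,7.8,0],[0.15,9.6,0],[0.15,11.3,0],[0.2,12.7,0],[0.2,13.6,0],[0.2,13.95,0.7],[0.2,13.95,1.7],[0.2,13.95,2.2]],"yaw":[0,0,0,0,0,0,0,0,0,0,0,0],"hand":[1,1,1,1,1,1,1,1,1,1,1,1]}'
python3 -c "
from h import *
im,W,T=look('w5')
go(600,-46.2,40.5,-57)"
```

```text
time: 12.4
ee_pos: [596.3, -46.8, 99.6]
tool_rot: [[0.838, 0.546, -0.006], [0.546, -0.838, 0.001], [-0.004, -0.005, -1.0]]
force: [0.1, 0.1, -2.5]
grip_width: 0.653
xyz [0.17, 0.1, 2.31] yaw 0.02 (cur -56.9, q6 0.79)
```

View pics/w5.png

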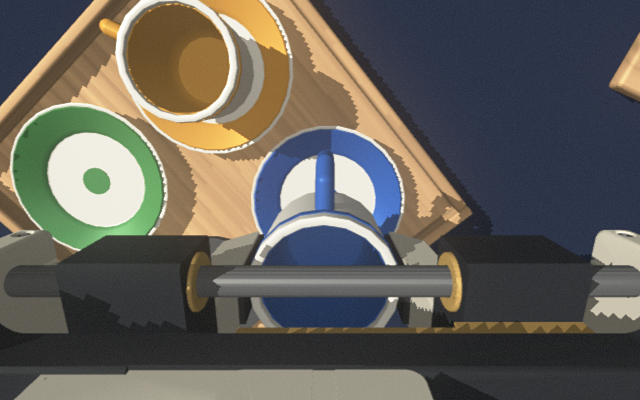

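The blue cup hangs over its saucer at (325,210), and the yellow cup stands on its own saucer at (180,60). Lowering the blue cup.

```bash
python3 -m inch '{"xyz":[[0,0,0],[0,0,0.6],[0,0,1.2],[0,0,1.7],[0,0,2],[0,0,2.2],[0,0,2.2]],"yaw":[0,0,0,0,0,0,0],"hand":[1,1,1,1,1,1,1]}'
python3 -c "
from h import *
go(600,-46.2,38.2,-57)"
```

```text
time: 13.15
ee_pos: [598.3, -46.8, 48.2]
tool_rot: [[0.837, 0.547, -0.0], [0.547, -0.837, 0.0], [-0.0, -0.0, -1.0]]
force: [-0.6, 0.1, -1.9]
grip_width: 0.652
xyz [0.07, 0.02, 0.4] yaw 0.03 (cur -56.8, q6 0.79)
```

```bash
python3 -m inch '{"xyz":[[0.06,0.02,0.15],[0.06,0.02,0.25],[0.06,0.02,0.32],[0.06,0.02,0.36],[0.06,0.02,0.36],[0.06,0.02,0.36]],"yaw":[0,0,0,0,0,0],"hand":[1,1,1,1,1,1]}'
```

```text
time: 13.75
ee_pos: [600.0, -46.5, 39.6]
tool_rot: [[0.837, 0.547, 0.0], [0.547, -0.837, 0.0], [0.0, 0.0, -1.0]]
force: [0.1, 0.1, -2.1]
grip_width: 0.65
```

```bash
python3 -m inch '{"xyz":[[0,0,0.03],[0,0,0.06],[0,0,0.06],[0,0,0.06]],"yaw":[0,0,0,0],"hand":[1,1,1,1]}'
```

```text
time: 14.15
ee_pos: [600.1, -46.5, 38.2]
tool_rot: [[0.837, 0.547, 0.0], [0.547, -0.837, -0.0], [0.0, 0.0, -1.0]]
force: [-0.4, 0.4, 0.9]
grip_width: 0.655
```

```bash
python3 -m inch '{"xyz":[[0,0,0.02],[0,0,0.02],[0,0,0.02],[0,0,0.02],[0,0,0.02],[0,0,-0.4],[0,0,-1.2],[0,0,-2.8],[0,0,-4.4],[0,0,-5.5],[0,0,-5.5]],"yaw":[0,0,0,0,0,0,0,0,0,0,0],"hand":[1,1,-0.5,-0.7,-0.75,-0.75,-0.75,-0.75,-1,-1,-1]}'
python3 -c "
from h import *
go(457.5,-453,177,163)"
```

```text
time: 15.25
ee_pos: [602.3, -46.9, 181.1]
tool_rot: [[0.837, 0.547, 0.01], [0.547, -0.837, -0.002], [0.007, 0.007, -1.0]]
force: [0.1, -0.7, -0.1]
grip_width: 0.998
xyz [-13.74, 10.43, 0.14] yaw -6.64 (cur -56.8, q6 0.79)
```

```bash
python3 -m inch '{"xyz":[[-13.7,10.4,0],[-13.7,10.4,0],[-13.7,10.4,0],[-13.7,10.4,0],[-13.7,10.4,0],[-13.7,10.4,0],[-13.7,10.4,0],[-13.7,10.4,0],[-13.7,10.4,0],[-13.7,10.4,0],[-13.7,10.4,0],[-13.7,10.4,0]],"yaw":[-6.6,-6.6,-6.6,-6.6,-6.6,-6.6,-6.6,-6.6,-6.6,-6.6,-6.6,-6.6],"hand":[-1,-1,-1,-1,-1,-1,-1,-1,-1,-1,-1,-1]}'
python3 - <<'E'
from h import *
x,y,th=cup('w6',(474,-400.5)); go(x,y,24,th+90)
E
```

```text
time: 16.45
ee_pos: [455.7, -450.2, 175.1]
tool_rot: [[0.296, 0.955, -0.0], [0.955, -0.296, 0.001], [0.001, -0.001, -1.0]]
force: [-0.6, 0.4, -0.0]
grip_width: 0.999
cup 474.7 -400.1 r 28.5 encl 30.9 n 1245 handle 158 72.462916238807 px [328. 131.]
xyz [2.12, 0.13, 6.06] yaw 0.06 (cur -17.2, q6 -0.60)
```

View pics/w6.png

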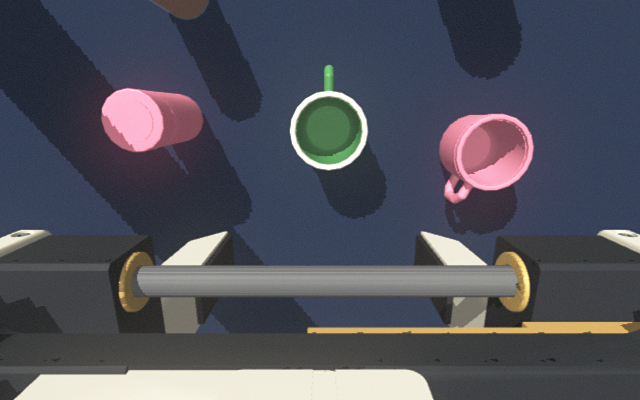

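The green cup is at (328,131) with its handle up. The pink jar (150,120) and pink cup (485,150) are clear of the fingers and the gripper body.

```bash
python3 -m inch '{"xyz":[[2.1,0.13,0],[2.1,0.13,1.5],[2.1,0.13,3],[2.1,0.13,4.2],[2.1,0.13,5.2],[2.1,0.13,6],[2.1,0.13,6],[2.1,0.13,6],[2.1,0.13,6],[2.1,0.13,6],[2.1,0.13,6],[2.1,0.13,6]],"yaw":[0,0,0,0,0,0,0,0,0,0,0,0],"hand":[-1,-1,-1,-1,-1,-1,-1,0.2,1,1,1,1]}' 20
python3 -m inch '{"xyz":[[0,0,0],[0,0,0],[0,0,0],[0,0,-0.4],[0,0,-1.5],[0,0,-3],[0,0,-4.5],[0,0,-5.6],[0,0,-5.6]],"yaw":[0,0,0,0,0,0,0,0,0],"hand":[1,1,1,1,1,1,1,1,1]}' 20
python3 -c "
from h import *
go(519.5,104.8,165,153);go(519.5,104.8,165,40)"
```

```text
time: 17.7
ee_pos: [474.3, -402.6, 26.3]
tool_rot: [[0.297, 0.955, 0.001], [0.955, -0.297, -0.001], [-0.001, 0.001, -1.0]]
force: [-0.3, 0.8, 2.5]
grip_width: 0.652
time: 18.6
ee_pos: [475.6, -403.9, 170.2]
tool_rot: [[0.296, 0.955, 0.006], [0.955, -0.296, -0.006], [-0.004, 0.007, -1.0]]
force: [-1.2, -0.3, -2.1]
grip_width: 0.654
xyz [19.95, -4.36, 0.09] yaw 1.63 (cur -17.2, q6 -0.53)
xyz [19.95, -4.36, 0.09] yaw -9.54 (cur -17.2, q6 -0.53)
```

```bash
python3 -m inch '{"xyz":[[1,-0.2,0],[2.7,-0.6,0],[4.5,-1,0],[6.3,-1.4,0],[8.1,-1.8,0],[9.9,-2.2,0],[11.7,-2.6,0],[13.5,-3,0],[15.3,-3.4,0],[17,-3.75,0],[18.6,-4.1,0],[19.6,-4.3,0]],"yaw":[0,0.5,1,1.5,2,2.5,3,3.5,4,4.5,5,5],"hand":[1,1,1,1,1,1,1,1,1,1,1,1]}'
python3 -c "
from h import *
go(519.5,104.8,100,133)"
```

```text
time: 19.8
ee_pos: [515.5, 100.3, 164.0]
tool_rot: [[0.734, 0.679, -0.003], [0.679, -0.734, 0.001], [-0.002, -0.002, -1.0]]
force: [1.0, -0.6, -2.1]
grip_width: 0.651
xyz [0.24, -0.02, 2.56] yaw -0.04 (cur -47.2, q6 0.87)
```

```bash
python3 -m inch '{"xyz":[[0.2,0,0],[0.2,0,0.8],[0.2,0,1.8],[0.2,0,2.5],[0.2,0,2.5],[0.2,0,2.5],[0.2,0,2.5]],"yaw":[0,0,0,0,0,0,0],"hand":[1,1,1,1,1,1,1]}'
python3 -c "
from h import *
im,W,T=look('w7')
go(519.5,104.8,40.5,133)"
```

```text
time: 20.5
ee_pos: [521.0, 100.5, 103.8]
tool_rot: [[0.735, 0.679, 0.001], [0.679, -0.735, 0.0], [0.001, 0.001, -1.0]]
force: [-0.5, -0.7, -2.2]
grip_width: 0.651
xyz [0.06, -0.17, 2.54] yaw -0.04 (cur -47.3, q6 0.87)
```

View pics/w7.png

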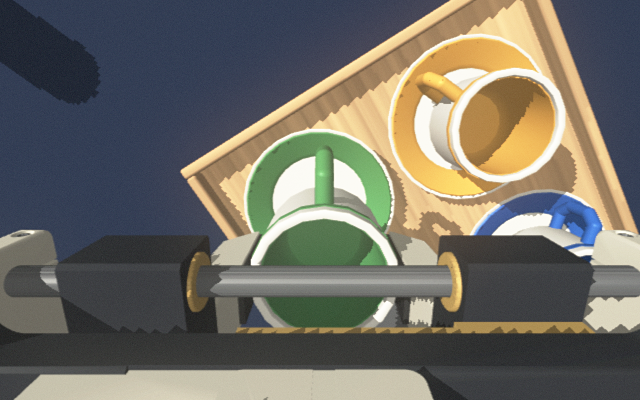

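The green cup (326) sits slightly right of the saucer's middle (319). That agrees with the computed -0.17 shift in y, so I'll correct it and lower.

```bash
python3 -m inch '{"xyz":[[0.06,-0.17,0.2],[0.06,-0.17,0.8],[0.06,-0.17,1.4],[0.06,-0.17,2],[0.06,-0.17,2.3],[0.06,-0.17,2.45],[0.06,-0.17,2.45],[0.06,-0.17,2.45]],"yaw":[0,0,0,0,0,0,0,0],"hand":[1,1,1,1,1,1,1,1]}'
python3 -c "
from h import *
go(519.5,104.8,38.5,133)"
```

```text
time: 21.35
ee_pos: [519.0, 105.2, 42.3]
tool_rot: [[0.734, 0.679, 0.001], [0.679, -0.734, 0.0], [0.001, 0.001, -1.0]]
force: [0.4, 0.4, -2.5]
grip_width: 0.657
xyz [0.0, 0.02, 0.15] yaw -0.04 (cur -47.2, q6 0.88)
```

```bash
python3 -m inch '{"xyz":[[0,0,0.04],[0,0,0.08],[0,0,0.12],[0,0,0.12],[0,0,0.12]],"yaw":[0,0,0,0,0],"hand":[1,1,1,1,1]}'
```

```text
time: 21.85
ee_pos: [519.0, 105.2, 40.2]
tool_rot: [[0.734, 0.679, 0.002], [0.679, -0.734, 0.0], [0.001, 0.001, -1.0]]
force: [-3.0, 0.5, 9.3]
grip_width: 0.651
```

```bash
python3 -m inch '{"xyz":[[0,0,0],[0,0,0],[0,0,0],[0,0,-0.4],[0,0,-1.2],[0,0,-2.8],[0,0,-4.4],[0,0,-5.5],[0,0,-5.5]],"yaw":[0,0,0,0,0,0,0,0,0],"hand":[-0.5,-0.7,-0.75,-0.75,-0.75,-0.75,-1,-1,-1]}'
python3 -c "
from h import *
go(340,-280,180,119)"
```

```text
time: 22.75
ee_pos: [520.9, 105.3, 181.1]
tool_rot: [[0.734, 0.679, 0.009], [0.679, -0.734, 0.001], [0.007, 0.006, -1.0]]
force: [-0.2, 0.3, -0.7]
grip_width: 1.001
xyz [-15.78, 6.4, -0.03] yaw 2.29 (cur -47.2, q6 0.88)
```

```bash
python3 -m inch '{"xyz":[[-15.8,6.4,0],[-15.8,6.4,0],[-15.8,6.4,0],[-15.8,6.4,0],[-15.8,6.4,0],[-15.8,6.4,0],[-15.8,6.4,0],[-15.8,6.4,0],[-15.8,6.4,0],[-15.8,6.4,0],[-15.8,6.4,0],[-15.8,6.4,0]],"yaw":[2.3,2.3,2.3,2.3,2.3,2.3,2.3,2.3,2.3,2.3,2.3,2.3],"hand":[-1,-1,-1,-1,-1,-1,-1,-1,-1,-1,-1,-1]}'
python3 - <<'E'
from h import *
im,W,T=look('w8')
D=np.hypot(W[...,0]-388,W[...,1]+253);q=W[(D<40)&(abs(W[...,2]-86)<6)]
(x,y),r=cv2.minEnclosingCircle(q[:,:2].astype(np.float32));print(x,y,r,np.median(q,0),proj([x,y,86],T))
go(x,y,38,119)
E
```

```text
time: 23.95
ee_pos: [337.3, -279.4, 175.9]
tool_rot: [[0.875, 0.485, -0.0], [0.485, -0.875, 0.001], [0.0, -0.001, -1.0]]
force: [0.3, -0.3, 0.2]
grip_width: 1.001
389.18426513671875 -252.3212432861328 22.387081146240234 [ 389.66342364 -251.95290886   85.09365618] (np.float64(326.58857286675897), np.float64(125.7704051601667))
xyz [2.33, 0.06, 5.52] yaw 0.01 (cur -61.0, q6 0.20)
```

View pics/w8.png

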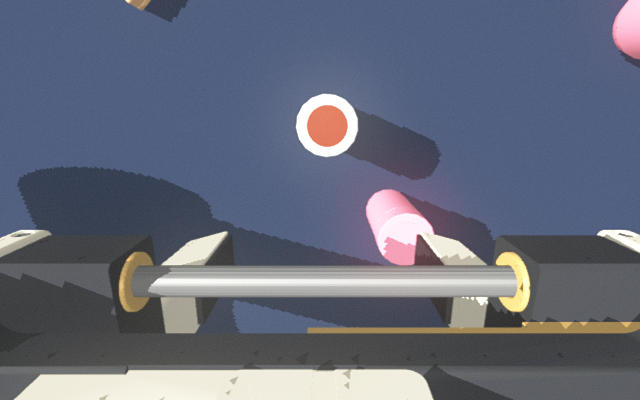

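The cinnamon jar has the red-brown sticker at (327,125). The pink jar is under the right finger at (400,235), so I'll go across before going down.

```bash
python3 -m inch '{"xyz":[[2.33,0.06,0],[2.33,0.06,0],[2.33,0.06,0.8],[2.33,0.06,2.4],[2.33,0.06,3.8],[2.33,0.06,4.9],[2.33,0.06,5.5],[2.33,0.06,5.5],[2.33,0.06,5.5],[2.33,0.06,5.5],[2.33,0.06,5.5],[2.33,0.06,5.5]],"yaw":[0,0,0,0,0,0,0,0,0,0,0,0],"hand":[-1,-1,-1,-1,-1,-1,-1,-1,0.2,1,1,1]}' 20
python3 -m inch '{"xyz":[[0,0,0],[0,0,0],[0,0,0],[0,0,0],[0,0,-0.4],[0,0,-1.5],[0,0,-3],[0,0,-4.5],[0,0,-5.5],[0,0,-5.5]],"yaw":[0,0,0,0,0,0,0,0,0,0],"hand":[1,1,1,1,1,1,1,1,1,1]}' 20
python3 -c "
from h import *
go(487.8,-11,170,119)"
```

```text
time: 25.2
ee_pos: [389.2, -253.9, 39.5]
tool_rot: [[0.875, 0.484, 0.001], [0.484, -0.875, -0.001], [0.001, 0.001, -1.0]]
force: [0.2, 0.6, -0.1]
grip_width: 0.701
time: 26.2
ee_pos: [390.3, -254.9, 180.0]
tool_rot: [[0.875, 0.484, 0.006], [0.484, -0.875, -0.005], [0.002, 0.007, -1.0]]
force: [0.1, 0.1, -2.1]
grip_width: 0.485
xyz [8.14, -6.65, 0.37] yaw -0.01 (cur -61.0, q6 0.32)
```

```bash
python3 -m inch '{"xyz":[[0.6,-0.5,0],[1.8,-1.45,0],[3.1,-2.5,0],[4.4,-3.6,0],[5.7,-4.65,0],[6.9,-5.6,0],[7.8,-6.35,0],[8.15,-6.65,0.2],[8.15,-6.65,0.8],[8.15,-6.65,1.6],[8.15,-6.65,2.2],[8.15,-6.65,2.2]],"yaw":[0,0,0,0,0,0,0,0,0,0,0,0],"hand":[1,1,1,1,1,1,1,1,1,1,1,1]}'
python3 -m inch '{"xyz":[[0,0,0],[0,0,0]],"yaw":[0,0],"hand":[1,1]}'
python3 -c "
from h import *
im,W,T=look('w9')
go(487.8,-11,54.5,119)"
```

```text
time: 27.4
ee_pos: [484.4, -9.8, 118.5]
tool_rot: [[0.875, 0.484, -0.006], [0.484, -0.875, 0.001], [-0.005, -0.004, -1.0]]
force: [-0.5, 0.2, -1.9]
grip_width: 0.484
time: 27.6
ee_pos: [486.9, -9.9, 121.8]
tool_rot: [[0.875, 0.484, 0.001], [0.484, -0.875, -0.0], [0.001, 0.001, -1.0]]
force: [0.2, 0.6, -0.8]
grip_width: 0.487
xyz [0.0, 0.05, 2.7] yaw -0.01 (cur -61.1, q6 0.89)
```

View pics/w9.png

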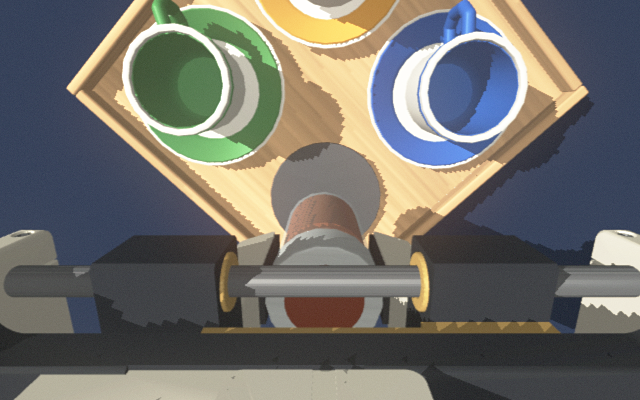

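The jar is above the coaster (328,190), with clear gaps to the green and blue cups. Lowering it.

```bash
python3 -m inch '{"xyz":[[0,0.04,0.3],[0,0.04,0.9],[0,0.04,1.5],[0,0.04,2],[0,0.04,2.4],[0,0.04,2.6],[0,0.04,2.6],[0,0.04,2.6]],"yaw":[0,0,0,0,0,0,0,0],"hand":[1,1,1,1,1,1,1,1]}'
python3 -c "
from h import *
go(487.8,-11,52.5,119)"
```

```text
time: 28.45
ee_pos: [487.4, -10.5, 56.5]
tool_rot: [[0.875, 0.484, 0.001], [0.484, -0.875, -0.0], [0.001, 0.0, -1.0]]
force: [-0.5, -0.1, -1.9]
grip_width: 0.485
xyz [0.0, 0.03, 0.16] yaw -0.01 (cur -61.0, q6 0.89)
```

```bash
python3 -m inch '{"xyz":[[0,0,0.04],[0,0,0.08],[0,0,0.11],[0,0,0.11],[0,0,0.11]],"yaw":[0,0,0,0,0],"hand":[1,1,1,1,1]}'
```

```text
time: 28.95
ee_pos: [487.1, -10.4, 53.5]
tool_rot: [[0.875, 0.484, 0.0], [0.484, -0.875, 0.0], [0.0, -0.0, -1.0]]
force: [-0.1, -1.1, -0.3]
grip_width: 0.484
```

```bash
python3 -m inch '{"xyz":[[0,0,0.02],[0,0,0.04],[0,0,0.04]],"yaw":[0,0,0],"hand":[1,1,1]}'
```

```text
time: 29.25
ee_pos: [487.3, -10.4, 52.8]
tool_rot: [[0.875, 0.484, 0.001], [0.484, -0.875, 0.0], [0.001, 0.0, -1.0]]
force: [-0.9, 0.5, 4.1]
grip_width: 0.485
```

```bash
python3 -m inch '{"xyz":[[0,0,0],[0,0,0],[0,0,0],[0,0,0],[0,0,-0.4],[0,0,-1.2],[0,0,-2.8],[0,0,-4.4],[0,0,-6],[0,0,-7.5],[0,0,-7.5]],"yaw":[0,0,0,0,0,0,0,0,0,0,0],"hand":[0.2,-0.3,-0.5,-0.5,-0.5,-0.5,-0.5,-0.5,-0.5,-0.5,-0.5]}'
python3 -m inch '{"xyz":[[-8,6.6,0],[-8,6.6,0],[-8,6.6,0],[-8,6.6,0],[-8,6.6,0],[-8,6.6,0],[-8,6.6,0],[-8,6.6,0],[-8,6.6,0],[-8,6.6,0]],"yaw":[0,0,0,0,0,0,0,0,0,0],"hand":[-0.5,-0.5,-0.5,-0.5,-0.5,-0.5,-0.5,-0.5,-0.5,-0.5]}'
python3 - <<'E'
from h import *
A={}
for n in ['top','side']:
    im,d=arm.get_image(n);W=cloud(n,d.astype(float));A[n]=im
    for k,(c,h,z0) in dict(yc=((634,70),74,60),bc=((600,-46),74,60),gc=((519.5,105),74,60),cj=((488,-11),99,0)).items():
        D=np.hypot(W[...,0]-c[0],W[...,1]-c[1]);q=W[(D<48)&(abs(W[...,2]-h-3)<7)][:,:2]
        (x,y),r=cv2.minEnclosingCircle(q.astype(np.float32)) if len(q) else ((0,0),0)
        print(n,k,len(q),np.round([x,y,r],1),'off',np.round([x-c[0],y-c[1]],1))
        a=W[(D<59)&(D>50)&(W[...,2]>17)&(W[...,2]<27)][:,:2]
        if k!='cj' and len(a)>10:
            s=np.linalg.lstsq(np.c_[2*a,np.ones(len(a))],(a**2).sum(1),rcond=None)[0];print('   saucer rim fit',len(a),s[:2].round(1))
v=np.vstack([cv2.resize(A['top'][100:260,220:380],(600,600))[:,:,::-1]]);cv2.imwrite('pics/fin_top.png',v)
cv2.imwrite('pics/fin_side.png',cv2.resize(A['side'][110:260,210:450],(800,500))[:,:,::-1])
E
```

```text
time: 30.35
ee_pos: [489.6, -10.8, 245.9]
tool_rot: [[0.875, 0.484, 0.011], [0.484, -0.875, -0.002], [0.009, 0.007, -1.0]]
force: [-0.0, 0.5, -1.0]
grip_width: 0.749
time: 31.35
ee_pos: [392.6, -250.3, 240.0]
tool_rot: [[0.874, 0.486, 0.0], [0.486, -0.874, 0.0], [0.0, -0.0, -1.0]]
force: [-0.2, 0.0, 0.2]
grip_width: 0.748
top yc 129 [634.1  66.8  31.8] off [ 0.1 -3.2]
   saucer rim fit 205 [634.8  69.7]
top bc 115 [600.4 -46.8  31.1] off [ 0.4 -0.8]
   saucer rim fit 206 [600.7 -46.2]
top gc 130 [520.8 106.6  31.1] off [1.3 1.6]
   saucer rim fit 217 [520.1 104.7]
top cj 240 [488.1  -9.5  22.4] off [0.1 1.5]
side yc 78 [630.   66.8  33.7] off [-4.  -3.2]
   saucer rim fit 92 [632.5  69.4]
side bc 86 [597.1 -48.7  31.4] off [-2.9 -2.7]
   saucer rim fit 121 [598.3 -46.6]
side gc 75 [517.8 105.1  31.3] off [-1.7  0.1]
   saucer rim fit 31 [518.5 104.1]
side cj 140 [484.5 -11.9  23.5] off [-3.5 -0.9]
```

View pics/fin_top.png

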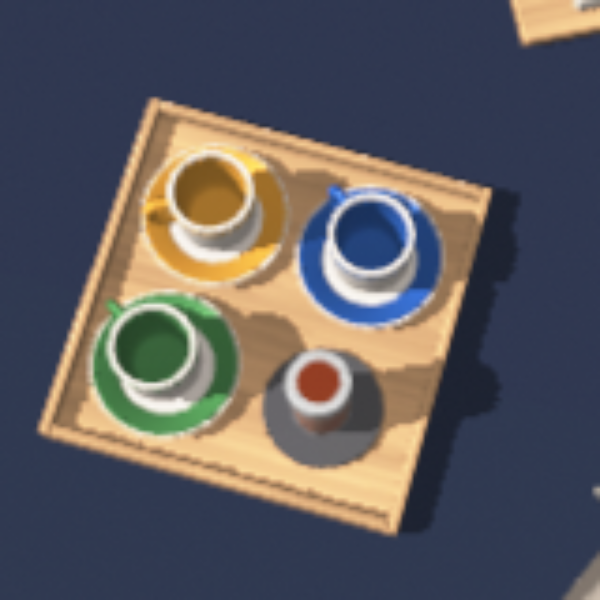

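View pics/fin_side.png

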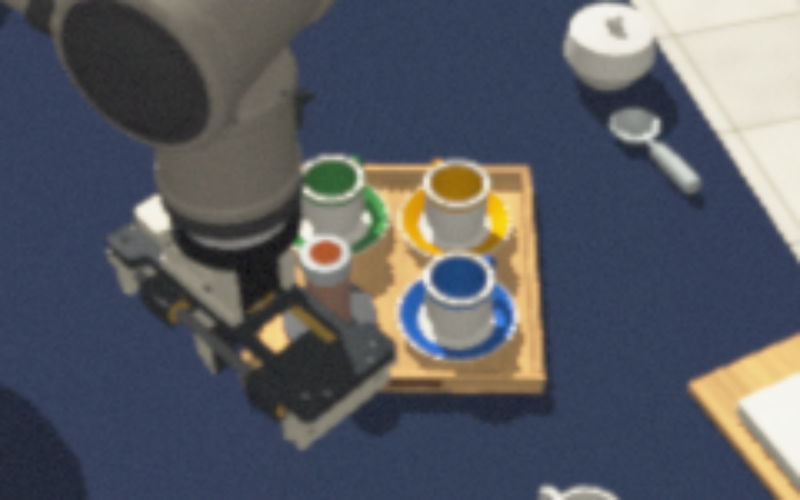

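Both views show all three cups and the jar upright and within about 3 mm of the middle, with the saucers where they were. Handing in.

```bash
python3 -c "
from station import arm
print(arm.job_done(),arm.observe()['time'])"
```

```text
the job is handed in; nothing more can be done
the job is handed in; nothing more can be done
```

The tray is laid and handed in. I stood the yellow, blue and green cups on their own saucers, in that order, then the cinnamon jar on the slate coaster. Each was lowered until the wrist felt contact before I let go. I did not touch the white cup, the herb jar or the pink look-alikes. The clock read about 31 s, against the limit of 109 s.

What the last checks showed:
- **Placing:** all four stand upright. From the top camera, the blue and green cups and the jar are within about 2 mm of the middle, and the yellow cup is about 3 mm off. The flat part of the saucer leaves 12 mm to spare around the foot.
- **Saucers:** the refitted saucer rims lie within about 2 mm of where I first measured them. I did not measure the coaster again; it looks in place in the pictures.
- **Disagreement:** the side camera puts everything 1 to 4 mm differently from the top camera, with the yellow cup about 4 mm off its saucer's middle. I put most of that down to its calibration (good to about 2 mm) and few rim points.

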